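# Make up the stand of a half-scale dress form

### The arm

A 7-joint arm with a two-finger parallel gripper is mounted at the origin on the work surface. World frame = base frame: x ahead of the robot, y to its left, z up, the work surface at z = 0. Lengths are in mm, angles in rad, forces in N, time in s.
With the tool pointing down it reaches from about 400 to 925 mm from the base axis. Payload 4.1 kg.
Tool frame: the origin (TCP) lies on the centre line of the jaws, within the pads' length; the fingertips stand 8 mm ahead of it and the grasp point (between the pads) lies 11 mm behind it (robot.finger_overhang is the distance from the TCP to the fingertips, in mm); z points along the fingers, y is the line along which they close (so a half turn about z gives the same grasp; the last joint's range is limited). The gripper opens to 85 mm and grips with 20 to 120 N. Pads are 22 mm wide; open, the fingers measure 114 mm over their backs; the gripper's body (76 mm by 85 mm) begins 54 mm behind the grasp point. The pads swing forward as they close: fully open they stand 13 mm farther back than shut.
Start: joints at [-1.278, 0.398, 0.045, 1.537, -0.019, 1.207, -0.051], TCP at [248.186, 600.788, 239.347] pointing down, gripper open.
Joint ranges: [-2.82, 2.82], [-0.49, 2.23], [-1.37, 1.46], [0, 2.46], [-1.36, 4.5], [0.23, 2], [-2.94, 2.94]. Speed limits (rad/s): [2.57, 2.57, 3.14, 3.14, 3.14, 3.14, 3.14].

### API

Orientations are given as a rotation vector (axis times angle).
In Python, from cell import get_state, get_image, calibration, robot, look_for, tip_of gives the robot as it stands.
- The arm moves only by the tool jog_arm, never from a script. Its argument "rows" is a list of rows, each a list of 3 entries, a list of its own where there are three numbers: the finger opening in mm, from 0 to 85.4, then the shift along the tool's x, y, z as a fraction of full scale, then the turn about the tool's z as a fraction of full scale. In form: [[grip, [x, y, z], yaw], ...]. A call has 1 to 12 rows; each row is the pose to reach, as a shift and turn from the pose commanded when the call began, along the tool's axes at that moment; what a row does not reach only later rows make up. Full scale, the value 1, is 20 cm for a shift and 90 degrees for a turn. A row lasts 1/8 s, in which the tool goes at most 62.5 mm and 10.7 degrees, less where a joint would pass 70% of its speed; a pose out of reach is approached as far as the arm can. A call with a number of a shift or a turn outside -1 to 1 is refused whole. A call with a gripper value outside its range is refused whole. The fingers move at their own pace and stop on an object; "grip_force" is the grip in N (left out, the last holds). Time passes only in rows, so rows that repeat a pose let the fingers close. It gives the time, the measured TCP pose, the force, the opening and the grip force at its end, in the units of the state.
- get_state(): the state, without advancing time (a new reading comes with each control period).
- get_image(name): name is "scene" or "side" or "wrist"; returns the picture (420x560x3 uint8, blue, green, red); there is no depth.
- calibration(name): a dict with "mtx" (3x3 intrinsics, pixels), "R" (3x3) and "t" (3): a world point X has camera coordinates R X + t; the wrist camera has in their place "mount" (4x4, takes a point from camera to tool coordinates, whose origin is the TCP and whose axes are the flange's). Camera axes: x right, y down, z forward; pixel columns grow to the right and rows downward; lengths in mm; the calibration is good to about 2 mm. A picture is of the moment at which its call begins: read the wrist's pose just before it. calibration takes no time and is no camera call.
- robot.close_job(): hands the job in; it is judged then, once.
Trained networks look in the newest picture that a camera, given by its name, has taken for a name from the list of things; names that differ only in an ending like _2 or _b are one class to them, and where a whole thing is asked for, a point or a joint stands for the part that bears it (a point fixed in the world has none). Each returns a list of dicts, best first, with "conf" (0 to 1); they miss things now and then, are a little off and sometimes report something else, mostly with a low value. They report only what shows in the picture. A call takes as long as a camera call. They do not tell look-alikes from the thing itself.
- look_for(target, camera): "box" ([left, top, right, bottom] in pixels, round what is visible of it).
- tip_of(target, camera): "at" ([row, column] in pixels: a listed point, or the origin of a listed thing).
The state is a dict: "time_s": time; "q": joint angles; "joint_velocities": joint speeds; "joint_torque": joint torques, N m; "ee_pos": TCP position; "ee_rot": TCP orientation; "wrist_force": force on the tool from outside, world axes, zero at the start; "wrist_torque": the same for the moment, N m; "finger_gap": opening from 0.0 (shut) to 1.0 (fully open); "grip_force": force on a finger pad.
Only numpy, scipy, OpenCV 4.12 (cv2) and the standard library are available. Lean on these libraries where they do the work, as an engineer would, in place of code of your own. Each camera call takes 0.05 s, during which the arm holds its last target. There are 200 camera calls.

### The job

Make up the stand of the half-scale dress form: square up the three loose iron weights on the wooden base so that their holes line up over its socket, then take the steel post from the tool block and pass it down through all three. Turn it under light pressure until its flat tongue drops into the oblong socket, and let its flange down flat on the top weight; ease it in gently, never force it, let go of it, and leave the spool, the pin tin and the screwdriver where they are.

Things in the scene. Friction and masses are not known exactly. Their poses are not given: they have to be found in the camera images.
- base_top (a point): Centre of the top face of the dress-form base, 24 mm above the table: a fixed round wooden disc, 160 mm across, 24 mm thick; z up. On this axis is a steel bush, flush with the top, with an oblong socket 17.4 x 12 mm, 20 mm deep, hidden under the weights. Which way the socket lies is not known and has nothing to do with this frame's x and y: it is found by feel.
- weight0_mid (a point): Lowest of three like dark iron discs in a loose pile on the base, each 6 to 7 mm off its centre. Each: 56 mm across, 10 mm thick, round 20.5 mm hole in its centre, about 0.17 kg. Point: on its axis, half-way up; z up. They slide at a few newtons; squeezing the pile across its rims, one way and then at right angles, squares it up. Top of the pile: 54 mm above the table.
- weight1_mid (a point): The same point of the middle weight, which lies on the lowest one.
- weight2_mid (a point): The same point of the top weight.
- post_grip (a point): Steel post, about 0.25 kg, standing loose in the tool block. Point: on its axis, in the middle of its upper round part, 16 mm thick, where it is grasped; that part ends 41 mm above. z runs up the post; x and y parallel to the sides of its square flange, 36 x 36 x 6 mm, whose underside is 50 mm below this point and rests on the block, or, when home, on the top weight.
- post_tip (a point): Lower tip of the post, on its axis, 98 mm below post_grip, 48 mm below the flange's underside. Under the flange: round, 17 mm thick, for 29 mm; then a flat tongue, 14.4 mm wide along x, 9 mm thick along y, 14 mm long; then a round pilot, 9 mm thick, 5 mm long, coned. The tongue drops into the socket at each half turn, within 0.15 rad; turned wrongly it stops with the flange about 13 mm too high.
- block_hole (a point): Mouth of the hole that holds the post, level with the top of the fixed wooden tool block, 70 x 170 mm, 52 mm high. Hole: 21 mm wide, 50 mm deep, 55 mm from the block's middle towards -y (y along the long side). An awl with a wooden handle (22 mm thick, to 112 mm above the table) and a pencil (8 mm, to 126 mm) stand in the block, 90 and 117 mm from this point towards +y.
- spool: Bystander: small wooden thread spool standing on the table, 38 mm in diameter and 50 mm high; origin at the centre of its underside.
- pintin: Bystander: flat round metal pin tin, 66 mm across and 20 mm high; origin at the centre of its underside.
- driver: Bystander: screwdriver with a dark wooden handle lying on the table, 170 mm long, 26 mm thick; origin under its middle, x along it towards the blade.
Mind the look-alikes: they are no part of the job. Leave any red look-alike of the part that bears weight1_mid alone.

How it is judged (in metres and radians):
On the way:
1. the three weights are lined up with one another over the socket, each within 3.5 mm of its centre (horizontal distance between each of weight0_mid, weight1_mid, weight2_mid and base_top below 0.0035 m), for 0.2 s.
At the end, for the whole second after the job is handed in: The weights lie flat in their pile on the base, each centre within 3.5 mm of the socket's centre; the post stands in the socket through all three, within 0.05 rad of upright and 6 mm of the socket's axis at its grip, its flange within 2.5 mm of the top weight; all released and at rest (all of step 1 and z of each of weight0_mid, weight1_mid, weight2_mid in the frame of base_top below 0.027 m and horizontal distance between post_grip and base_top below 0.006 m and z of post_grip in the frame of base_top below 0.0825 m and angle between post_grip's own z axis and vertical below 0.05 rad and linear speed of post below 0.02 m/s); the robot touches nothing.
It fails at once if the post is forced: more than 50 N between it and a weight or the wood, or 80 N in the bush (contact force between post and weight0 above 50 N or contact force between post and weight1 above 50 N or contact force between post and weight2 above 50 N or contact force between post and base above 50 N or contact force between post and bush above 80 N).
It fails at once if the spool, the pin tin or the screwdriver is moved by more than 25 mm (distance of any of spool, pintin, driver from where it was at the start of the episode above 0.025 m).
It also fails if it takes over 72 s, if anything falls off the work surface, if the arm or the gripper's body presses on something with over 40 N, if the wrist force passes 120 N, or if a joint passes its speed limit or range.

## Working session

There is one attempt and no reset: what is moved stays moved. The work goes in short steps, Python scripts to look and compute and a tool call to move; the robot and the scene stay as the last step left them, time stands still between calls to the robot, and variables do not carry over. Pictures are saved under pics/ and viewed, at most 12 in all, crops included, and the job is handed in when it is done.

Besides the shell and the picture viewer there is one more tool, called after ">>>" by a JSON object that holds its "fn" and its "kwargs". jog_arm: Moves the arm, as the interface text tells. Shift numbers are shares of 20 cm and turn numbers shares of 90 degrees, none past 1 either way. Its arguments: {"type":"object","properties":{"rows":{"type":"array"},"grip_force":{"type":"number"}},"required":["rows"]}

```bash
mkdir -p pics; ls
cat > h.py <<'E'
import numpy as np, cv2
from cell import get_state,get_image,calibration,robot,look_for,tip_of
from scipy.spatial.transform import Rotation as Ro
def cam(name,s=None):
    c=calibration(name); K=np.array(c['mtx'])
    if name!='wrist': return K,np.array(c['R']),np.array(c['t']).reshape(3)
    s=s or get_state(); M=np.array(c['mount']); T=np.eye(4); T[:3,:3]=Ro.from_rotvec(s['ee_rot']).as_matrix(); T[:3,3]=s['ee_pos']
    W=np.linalg.inv(T@M); return K,W[:3,:3],W[:3,3]
def ray(c,rc,z):
    K,R,t=c; d=R.T@np.linalg.solve(K,[rc[1],rc[0],1]); o=-R.T@t
    return o+d*(z-o[2])/d[2]
def proj(c,X):
    K,R,t=c; p=K@(R@np.array(X,float)+t); return p[1]/p[2],p[0]/p[2]
E
python3 - <<'E'
from h import *
s=get_state();print({k:np.round(v,3) for k,v in s.items()}, robot.finger_overhang)
H=dict(base_top=24,weight0_mid=29,weight1_mid=39,weight2_mid=49,post_grip=102,block_hole=52,spool=0,pintin=0,driver=0)
for n in ('scene','side'):
    im=get_image(n);cv2.imwrite(f'pics/{n}.png',im);c=cam(n)
    for k,z in H.items():
        for r in tip_of(k,n)[:3]: print(n,k,np.round(r['conf'],2),np.round(r['at']),np.round(ray(c,r['at'],z)))
E
```

```text
pics
{'time_s': np.float64(0.0), 'q': array([-1.278,  0.399,  0.045,  1.538, -0.019,  1.207, -0.051]), 'joint_velocities': array([-0.001,  0.   ,  0.001, -0.   ,  0.   , -0.001, -0.001]), 'joint_torque': array([ 0.0000e+00, -4.7511e+01,  1.3650e+00, -2.5422e+01,  1.1000e-02,
        9.0000e-03, -0.0000e+00]), 'ee_pos': array([247.935, 600.179, 238.261]), 'ee_rot': array([-6.110e-01, -3.081e+00,  3.000e-03]), 'wrist_force': array([ 0.832, -0.561, -0.339]), 'wrist_torque': array([-0.007,  0.015,  0.006]), 'grip_force': np.float64(0.0), 'finger_gap': np.float64(1.005)} 8.0
scene base_top 0.56 [257. 251.] [ 540. -193.   24.]
scene base_top 0.4 [256. 255.] [ 543. -183.   24.]
scene weight0_mid 0.4 [255. 256.] [ 546. -183.   29.]
scene weight1_mid 0.85 [283. 176.] [ 486. -356.   39.]
scene weight1_mid 0.73 [218. 220.] [ 415. -176.   39.]
scene weight1_mid 0.58 [258. 249.] [ 545. -204.   39.]
scene weight2_mid 0.61 [250. 251.] [ 538. -190.   49.]
scene post_grip 0.6 [154. 370.] [562. 179. 102.]
scene block_hole 0.79 [170. 365.] [558. 173.  52.]
scene spool 0.92 [265. 350.] [699. -39.   0.]
scene spool 0.62 [250. 253.] [ 513. -166.    0.]
scene pintin 0.58 [197. 276.] [434. -16.   0.]
scene driver 0.98 [333. 156.] [ 528. -446.    0.]
side base_top 0.62 [209. 303.] [ 550. -188.   24.]
side weight0_mid 0.71 [210. 306.] [ 541. -186.   29.]
side weight0_mid 0.54 [307. 156.] [580. 166.  29.]
side weight1_mid 0.83 [191. 370.] [ 468. -315.   39.]
side weight1_mid 0.61 [260. 355.] [ 382. -140.   39.]
side weight1_mid 0.46 [204. 310.] [ 541. -197.   39.]
side weight2_mid 0.86 [202. 310.] [ 536. -193.   49.]
side weight2_mid 0.53 [290. 145.] [610. 164.  49.]
side block_hole 0.76 [307. 156.] [564. 172.  52.]
side spool 0.7 [219. 204.] [705. -37.   0.]
side pintin 0.69 [302. 286.] [433.  -6.   0.]
side driver 0.6 [166. 374.] [ 532. -438.    0.]
```

```bash
python3 -c "
import cv2;cv2.imwrite('pics/both.png',cv2.resize(cv2.hconcat([cv2.imread('pics/scene.png')]),(800,600)))"
```

```text
(no output)
```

View pics/both.png

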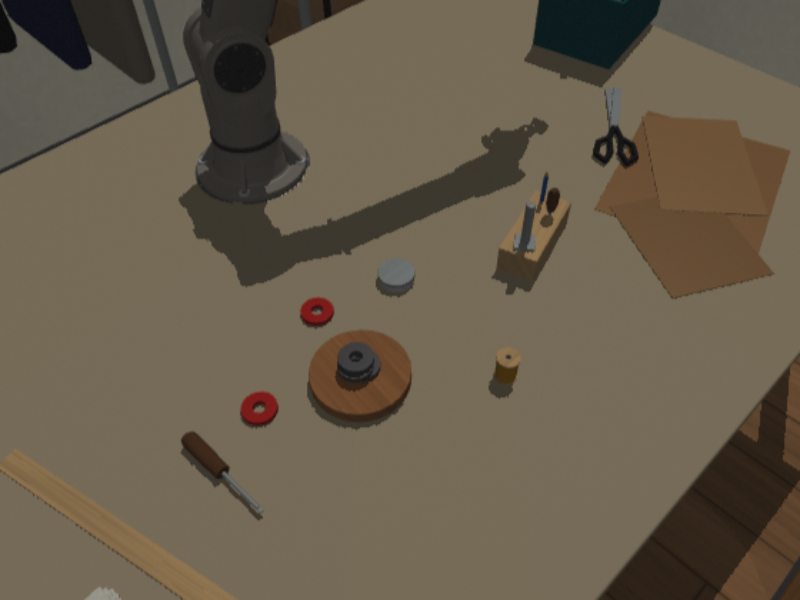

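View pics/side.png

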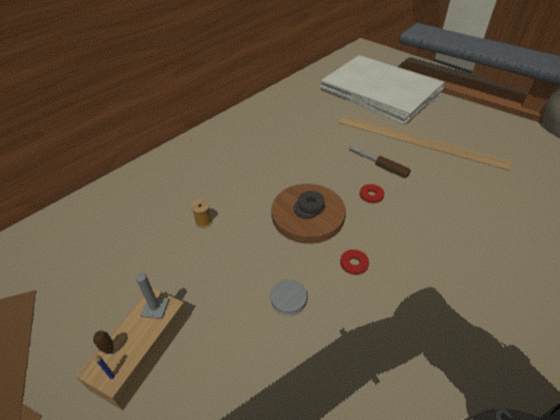

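The base with the dark pile is at scene (252,256) in 560-px columns and rows; side view has it at (309,205). The look-alikes are two red rings, at scene (222,218) and (181,285). The post is in the block at scene (369,155), with the tin at (277,192), spool at (355,256) and driver at (155,330). I choose the dark pile on the wooden disc. Next I move the wrist camera over the block and the pile.

```bash
cat >> h.py <<'E'
def go(target,yaw=None,s=None):
    """shift (fractions of 200 mm) in tool axes to reach world target; yaw = desired world angle of tool x"""
    s=s or get_state(); R=Ro.from_rotvec(s['ee_rot']).as_matrix()
    d=R.T@(np.array(target,float)-s['ee_pos'])/200
    cur=np.arctan2(R[1,0],R[0,0]); 
    print('pos',np.round(s['ee_pos'],1),'xang',round(np.degrees(cur),2),'q7',round(s['q'][6],2),'shift',np.round(d,4),'turn',None if yaw is None else np.round(-((np.degrees(cur)*-1+yaw+180)%360-180)/90,4))
E
python3 - <<'E'
from h import *
c=calibration('wrist');print(np.round(c['mount'],3),np.round(c['mtx']))
go([460,170,330],0);go([500,-190,330],0)
for n in('scene','side'):
    K,R,t=cam(n);print(-R.T@t)
    c=(K,R,t)
    # base ellipse: wood top rim by colour near base
    im=cv2.imread(f'pics/{n}.png')
    print([np.round(proj(c,[545+80*np.cos(a),-190+80*np.sin(a),24])) for a in (0,1.57,3.14,4.71)])
E
```

```text
[[ 1.00000e-03 -9.47000e-01 -3.22000e-01  8.17060e+01]
 [ 1.00000e+00  1.00000e-03  0.00000e+00  3.24000e-01]
 [ 0.00000e+00 -3.22000e-01  9.47000e-01 -1.35177e+02]
 [ 0.00000e+00  0.00000e+00  0.00000e+00  1.00000e+00]] [[292.   0. 282.]
 [  0. 292. 206.]
 [  0.   0.   1.]]
pos [248.2 600.8 239.4] xang 157.56 q7 -0.05 shift [-1.8012 -1.5865 -0.4534] turn 1.7506
pos [248.2 600.8 239.4] xang 157.56 q7 -0.05 shift [-2.6732 -3.1738 -0.4536] turn 1.7506
[1052.03069556 -588.05384449  942.04943517]
[array([280., 279.]), array([238., 280.]), array([237., 230.]), array([279., 226.])]
[164.52913818 280.26867222 642.60363509]
[array([192., 279.]), array([230., 280.]), array([228., 335.]), array([191., 329.])]
```

>>> {"fn": "jog_arm", "kwargs": {"rows": [[85,[-1,-0.6,-0.3],0.56],[85,[-1,-0.6,-0.3],0.56],[85,[-1,-0.6,-0.3],0.56],[85,[-1,-0.6,-0.3],0.56],[85,[-1,-0.6,-0.3],0.56]]}}

```text
time_s: 1.62
ee_pos: [391.9, 408.9, 301.4]
ee_rot: [1.882, 2.513, 0.005]
wrist_force: [-0.6, 0.5, 0.3]
finger_gap: 0.994
grip_force: 0.0
```

Run:
```python
from h import *
go([560,175,300],107)
```

```text
pos [391.9 408.9 301.4] xang 106.33 q7 -0.54 shift [-1.3586  0.4775  0.0088] turn -0.0074
```

>>> {"fn": "jog_arm", "kwargs": {"rows": [[85,[-1,0.48,0],0],[85,[-1,0.48,0],0],[85,[-1,0.48,0],0],[85,[-1,0.48,0],0]]}}

```text
time_s: 2.12
ee_pos: [540.2, 246.7, 299.7]
ee_rot: [1.87, 2.522, 0.0]
wrist_force: [-0.6, 1.1, -0.3]
finger_gap: 0.995
grip_force: 0.0
```

>>> {"fn": "jog_arm", "kwargs": {"rows": [[85,[-0.36,0,0],0],[85,[-0.36,0,0],0],[85,[-0.36,0,0],0]]}}

```text
time_s: 2.5
ee_pos: [559.3, 181.4, 299.5]
ee_rot: [-1.867, -2.526, -0.001]
wrist_force: [-0.1, 0.5, 0.8]
finger_gap: 0.992
grip_force: 0.0
```

Run:
```python
from h import *
s=get_state();c=cam('wrist',s);go([560,175,300],107,s)
cv2.imwrite('pics/w1.png',get_image('wrist'))
for k,z in dict(post_grip=102,post_tip=4,block_hole=52).items():
    for r in tip_of(k,'wrist')[:3]: print(k,np.round(r['conf'],2),np.round(r['at'],1),np.round(ray(c,r['at'],z),1))
```

```text
pos [559.3 181.4 299.5] xang 107.05 q7 0.02 shift [-0.0318 -0.0062 -0.0027] turn 0.0006
post_grip 0.57 [189.  284.7] [566.6 174.  102. ]
block_hole 0.71 [178.5 283.9] [565.8 174.6  52. ]
```

View pics/w1.png

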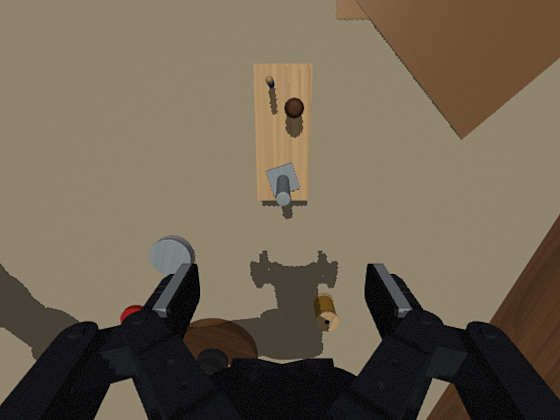

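Wrist view: the post is in the block with its top at (row 199, col 284) and its flange around (180,283). It is leaning outward only by perspective. The networks put it at about (566,174). Now over to the pile.

>>> {"fn": "jog_arm", "kwargs": {"rows": [[85,[-0.9,-0.3,0],0],[85,[-0.9,-0.3,0],0],[85,[-0.9,-0.3,0],0],[85,[-0.9,-0.3,0.0],0]]}}

```text
time_s: 3.2
ee_pos: [554.4, -13.3, 299.9]
ee_rot: [1.875, 2.519, -0.002]
wrist_force: [-1.5, 0.3, -0.7]
finger_gap: 0.998
grip_force: 0.0
```

>>> {"fn": "jog_arm", "kwargs": {"rows": [[85,[-0.85,-0.3,0.45],0.4],[85,[-0.85,-0.3,0.45],0.4],[85,[-0.85,-0.3,0.45],0.4],[85,[-0.85,-0.3,0.45],0.4],[85,[-0.85,-0.3,0.45],0.4],[85,[-0.85,-0.3,0.45],0.4]]}}

```text
time_s: 3.95
ee_pos: [549.3, -185.0, 209.8]
ee_rot: [-2.55, -1.834, -0.003]
wrist_force: [0.1, 0.8, 0.5]
finger_gap: 0.998
grip_force: 0.0
```

Run:
```python
from h import *
s=get_state();c=cam('wrist',s);go([545,-190,200],71,s)
im=get_image('wrist');cv2.imwrite('pics/w2.png',cv2.resize(im[60:360,80:480],(800,600),interpolation=cv2.INTER_CUBIC))
np.save('s2.npy',s,allow_pickle=True);cv2.imwrite('pics/w2f.png',im)
for k,z in dict(base_top=24,weight0_mid=29,weight1_mid=39,weight2_mid=49).items():
    for r in tip_of(k,'wrist')[:3]: print(k,np.round(r['conf'],2),np.round(r['at'],1),np.round(ray(c,r['at'],z),1))
```

```text
pos [ 549.3 -185.   209.8] xang 71.46 q7 0.17 shift [-0.0307 -0.0123  0.0489] turn 0.0051
weight0_mid 0.56 [188.  276.9] [ 544.8 -186.1   29. ]
weight1_mid 0.92 [199.8 151.4] [ 410.9 -152.6   39. ]
weight1_mid 0.83 [302.3 268.1] [ 488.1 -319.4   39. ]
weight1_mid 0.63 [203.5 280.3] [ 543.7 -201.5   39. ]
weight2_mid 0.72 [203.5 270.4] [ 534.8 -195.1   49. ]
```

View pics/w2.png

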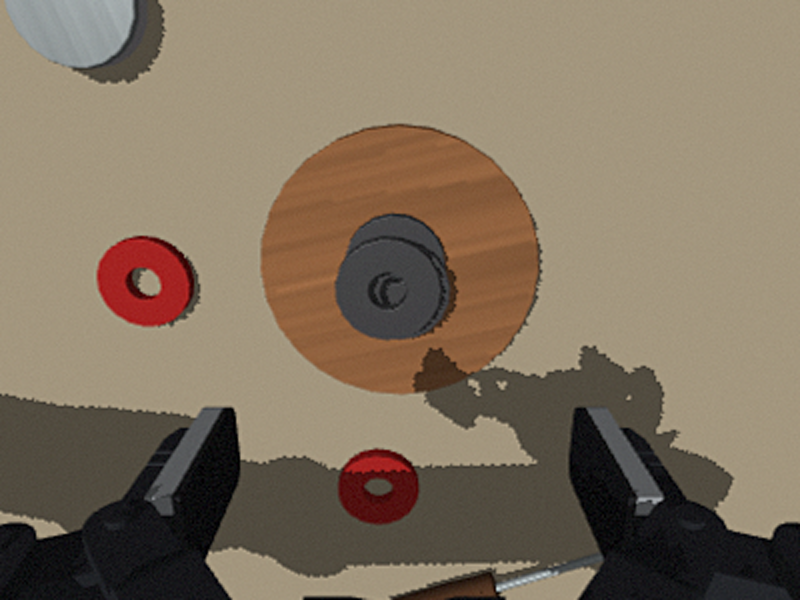

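The crop shows the round base centred near crop (400,260), its pile with the top disc around (391,288), and the red rings outside the base. I'll fit the base rim precisely.

```bash
cat >> h.py <<'E'
from scipy.optimize import least_squares
def circ(P,r=None):
    f=(lambda p:np.hypot(P[:,0]-p[0],P[:,1]-p[1])-(r or p[2]))
    q=least_squares(f,[*P.mean(0)[:2],r or 50],loss='soft_l1',f_scale=1).x
    return np.round(q,2),round(float(np.std(f(q))),2)
def base_fit(im,c,seed):
    hsv=cv2.cvtColor(im,cv2.COLOR_BGR2HSV)
    m=((hsv[...,1]>110)&(hsv[...,0]>4)&(hsv[...,0]<16)).astype(np.uint8)
    n,L,st,ce=cv2.connectedComponentsWithStats(m)
    i=1+np.argmax(st[1:,4]); cs=max(cv2.findContours((L==i).astype(np.uint8),0,1)[0],key=len)[:,0]
    P=np.array([ray(c,(v,u),24) for u,v in cs]); 
    return circ(P),circ(P,80),st[i]
def dark_fit(im,c,cen,z,r=28,thr=110):
    g=im.max(2).astype(np.uint8); P=[]
    return
E
python3 - <<'E'
from h import *
s=np.load('s2.npy',allow_pickle=True).item();c=cam('wrist',s);im=cv2.imread('pics/w2f.png')
print(base_fit(im,c,None))
for n in('scene','side'): print(n,base_fit(cv2.imread(f'pics/{n}.png')[:, :] if n=='scene' else cv2.imread('pics/side.png'),cam(n),None))
m=((im.max(2)<90)).astype(np.uint8); m[:, :]&=1
n,L,st,ce=cv2.connectedComponentsWithStats(m); l=L[int(60+310/2),int(80+400/2)]; print(l,st[l],ce[l])
E
```

```text
((array([ 544.74, -195.47,   78.72]), 0.44), (array([ 544.69, -195.63,   80.  ]), 0.45), array([  210,   122,   140,   135, 11704], dtype=int32))
scene ((array([6521459.49,  241789.25, 6524900.45]), 53.04), (array([1075.66,   -3.31,   80.  ]), 65.04), array([  421,   249,   139,   171, 10746], dtype=int32))
side ((array([1382.49, -535.9 ,  709.76]), 179.97), (array([1223.12, -582.26,   80.  ]), 221.23), array([    0,     0,   449,   231, 49030], dtype=int32))
14 [ 248  167   61   63 2954] [277.44075829 199.17230873]
```

Run:
```python
from h import *
go([544.7,-195.5,80],71.46);go([544.7,-195.5,32],71.46)
for n,R in(('scene',(252,256)),('side',(309,212))):
    im=cv2.imread(f'pics/{n}.png');M=np.zeros_like(im);cv2.circle(M,R,48,(1,1,1),-1);print(n,base_fit(im*M,cam(n),0))
```

```text
pos [ 548.4 -186.7  209.8] xang 71.29 q7 0.17 shift [-0.0479 -0.0038  0.6489] turn -0.0019
pos [ 548.4 -186.7  209.8] xang 71.29 q7 0.17 shift [-0.0482 -0.004   0.8889] turn -0.0019
scene ((array([ 548.44, -199.21,   81.93]), 2.17), (array([ 548.23, -199.05,   80.  ]), 2.18), array([ 216,  231,   72,   64, 2953], dtype=int32))
side ((array([ 538.61, -189.66,   82.99]), 3.09), (array([ 539.03, -190.14,   80.  ]), 3.12), array([ 272,  184,   74,   59, 2740], dtype=int32))
```

>>> {"fn": "jog_arm", "kwargs": {"rows": [[85,[-0.048,-0.004,0.25],0],[85,[-0.048,-0.004,0.25],0],[85,[-0.048,-0.004,0.25],0],[85,[-0.048,-0.004,0.25],0]]}}

```text
time_s: 4.7
ee_pos: [545.3, -196.8, 161.1]
ee_rot: [2.553, 1.827, 0.004]
wrist_force: [-0.2, 0.4, 0.2]
finger_gap: 0.992
grip_force: 0.0
```

Run:
```python
from h import *
s=get_state();c=cam('wrist',s);im=get_image('wrist');cv2.imwrite('pics/w3f.png',im)
b=base_fit(im,c,0);print(b)
go([*b[1][0][:2],31],71.3,s)
go([*b[1][0][:2],31],71.3)
```

```text
((array([ 544.68, -195.59,   78.68]), 0.32), (array([ 544.6 , -195.85,   80.  ]), 0.38), array([  198,   111,   163,   157, 16087], dtype=int32))
pos [ 545.3 -196.8  161.1] xang 71.18 q7 0.22 shift [ 0.0031 -0.0068  0.6505] turn -0.0013
pos [ 545.1 -196.8  160.9] xang 71.19 q7 0.22 shift [ 0.0031 -0.006   0.6496] turn -0.0012
```

>>> {"fn": "jog_arm", "kwargs": {"rows": [[85,[0.003,-0.006,0.645],0],[85,[0.003,-0.006,0.645],0],[85,[0.003,-0.006,0.645],0],[85,[0.003,-0.006,0.645],0]]}}

```text
time_s: 5.25
ee_pos: [544.5, -196.6, 32.2]
ee_rot: [2.553, 1.826, 0.003]
wrist_force: [0.3, -0.5, 0.9]
finger_gap: 0.997
grip_force: 0.0
```

>>> {"fn": "jog_arm", "kwargs": {"rows": [[66,[0,0,0],0],[62,[0,0,0],0],[58,[0,0,0],0],[54,[0,0,0],0],[54,[0,0,0],0],[54,[0,0,0],0]], "grip_force": 20}}

```text
time_s: 6.0
ee_pos: [541.9, -195.5, 31.8]
ee_rot: [-2.553, -1.826, 0.0]
wrist_force: [-6.7, 3.0, 12.4]
finger_gap: 0.648
grip_force: 19.2
```

Run:
```python
from h import *
s=get_state();c=cam('wrist',s);im=get_image('wrist');cv2.imwrite('pics/w4f.png',im)
print(s['finger_gap']*85.4,s['wrist_force'],s['wrist_torque'])
go([544.65,-195.7,31],71.3,s)
cv2.imwrite('pics/w4.png',cv2.resize(im[120:420,80:480],(800,600)))
```

```text
55.32611352665145 [-6.74286177  2.98432635 12.39069624] [0.58160945 1.48331081 0.0271368 ]
pos [ 541.9 -195.5   31.8] xang 71.16 q7 0.33 shift [0.0035 0.0136 0.004 ] turn -0.0016
```

View pics/w4.png

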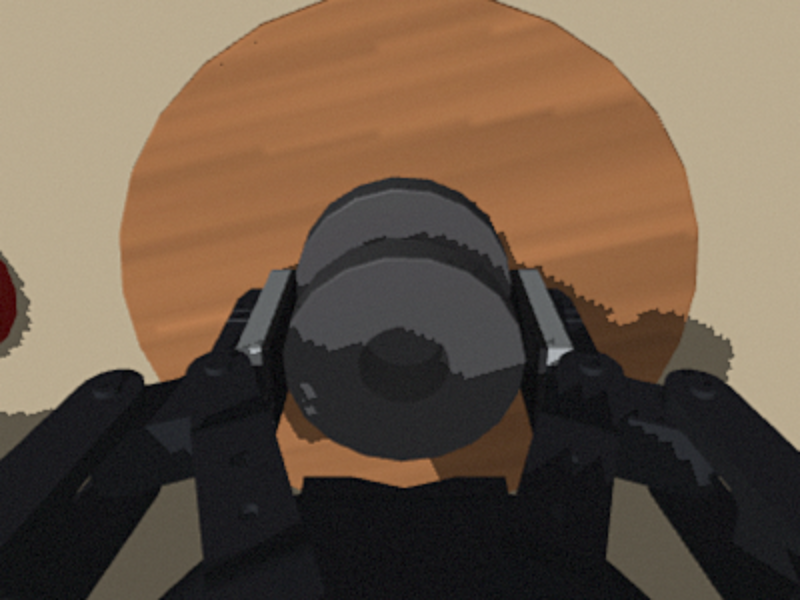

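The pads straddle the pile and have aligned the three discs across the closing direction. The arm deflected about 2.6 mm along −y, so I drag the gripped pile back over the centre.

>>> {"fn": "jog_arm", "kwargs": {"rows": [[54,[0.002,0.008,0],0],[54,[0.003,0.016,0],0],[54,[0.003,0.02,0],0],[54,[0.003,0.02,0],0]]}}

```text
time_s: 6.55
ee_pos: [543.6, -196.0, 31.7]
ee_rot: [-2.55, -1.823, 0.004]
wrist_force: [-10.8, 3.9, 16.7]
finger_gap: 0.651
grip_force: 19.6
```

Run:
```python
from h import *
s=get_state();print(s['wrist_force'],s['finger_gap']*85.4)
go([544.65,-195.7,32],71.3,s)
```

```text
[-10.82524038   3.86983767  16.71729988] 55.60557807882516
pos [ 543.6 -196.    31.7] xang 71.13 q7 0.33 shift [ 0.0031  0.0047 -0.0018] turn -0.0019
```

>>> {"fn": "jog_arm", "kwargs": {"rows": [[85,[0,-0.008,-0.01],0],[85,[0,-0.008,-0.01],0],[85,[0,-0.008,-0.01],0.12],[85,[0,-0.008,-0.01],1],[85,[0,-0.008,-0.01],1],[85,[0,-0.008,-0.01],1],[85,[0,-0.008,-0.01],1],[85,[0,-0.008,-0.01],1],[85,[0,-0.008,-0.01],1],[85,[0,-0.008,-0.01],1],[85,[0,-0.008,-0.01],1],[85,[0,-0.008,-0.01],1]]}}

```text
time_s: 8.05
ee_pos: [546.0, -195.8, 32.1]
ee_rot: [3.099, -0.511, 0.001]
wrist_force: [0.2, -0.4, 0.4]
finger_gap: 0.996
grip_force: 0.0
```

Run:
```python
from h import *
s=get_state();print(s['wrist_force'],s['finger_gap']*85.4)
go([544.65,-195.7,33.5],-18.7,s)
```

```text
[ 0.2497708  -0.44635155  0.39761225] 85.06709344178336
pos [ 546.  -195.8   32.1] xang -18.74 q7 -0.96 shift [-0.0068  0.0016 -0.007 ] turn -0.0005
```

>>> {"fn": "jog_arm", "kwargs": {"rows": [[74,[-0.007,0.002,-0.007],0],[66,[-0.007,0.002,-0.007],0],[62,[-0.007,0.002,-0.007],0],[58,[-0.007,0.002,-0.007],0],[54,[-0.007,0.002,-0.007],0],[54,[-0.007,0.002,-0.007],0],[54,[-0.007,0.002,-0.007],0]]}}

```text
time_s: 8.93
ee_pos: [546.0, -192.8, 35.0]
ee_rot: [-3.093, 0.51, -0.003]
wrist_force: [1.1, 7.7, 10.6]
finger_gap: 0.652
grip_force: 19.5
```

Run:
```python
from h import *
s=get_state();print(s['wrist_force'],s['finger_gap']*85.4)
go([544.65,-195.7,33.5],-18.7,s)
```

```text
[ 1.07485114  7.74242711 10.606326  ] 55.679831111924145
pos [ 546.  -192.8   35. ] xang -18.73 q7 -0.96 shift [-0.002   0.016   0.0072] turn -0.0003
```

>>> {"fn": "jog_arm", "kwargs": {"rows": [[54,[0,0.01,0],0],[54,[0,0.02,0],0],[54,[0,0.028,0],0],[54,[0,0.028,0],0]]}}

```text
time_s: 9.43
ee_pos: [545.3, -197.4, 35.0]
ee_rot: [-3.093, 0.509, -0.005]
wrist_force: [1.8, 7.4, 10.3]
finger_gap: 0.649
grip_force: 19.5
```

Run:
```python
from h import *
s=get_state();print(s['wrist_force'],s['finger_gap']*85.4)
go([544.65,-195.7,33.5],-18.7,s)
```

```text
[ 1.77625143  7.43552182 10.28568005] 55.43229739045903
pos [ 545.3 -197.4   35. ] xang -18.68 q7 -0.95 shift [-0.0056 -0.0068  0.0074] turn 0.0002
```

>>> {"fn": "jog_arm", "kwargs": {"rows": [[85,[0,0.01,0],0],[85,[0,0,0],0],[85,[0,0,-0.3],0],[85,[0,0,-0.6],0],[85,[0,0,-0.6],0],[85,[0,0,-0.6],0],[85,[0,0,-0.6],0]]}}

```text
time_s: 10.3
ee_pos: [541.1, -200.6, 152.0]
ee_rot: [-3.099, 0.514, 0.005]
wrist_force: [0.6, 0.1, -0.6]
finger_gap: 0.997
grip_force: 0.0
```

Run:
```python
from h import *
s=get_state();c=cam('wrist',s);im=get_image('wrist');cv2.imwrite('pics/w5f.png',im);np.save('s5.npy',s,allow_pickle=True)
b=base_fit(im,c,0);print(b)
go([*b[1][0][:2],33.5],-18.7,s)
r,q=proj(c,[*b[1][0][:2],54]);r,q=int(r),int(q);print(r,q)
cv2.imwrite('pics/w5.png',cv2.resize(im[r-60:r+60,q-80:q+80],(800,600),interpolation=cv2.INTER_CUBIC))
```

```text
((array([ 544.61, -196.07,   78.7 ]), 0.36), (array([ 544.36, -195.98,   80.  ]), 0.41), array([  192,   110,   169,   163, 17843], dtype=int32))
pos [ 541.1 -200.6  152. ] xang -18.85 q7 -1.06 shift [ 0.01   -0.027   0.5925] turn -0.0017
209 275
```

View pics/w5.png

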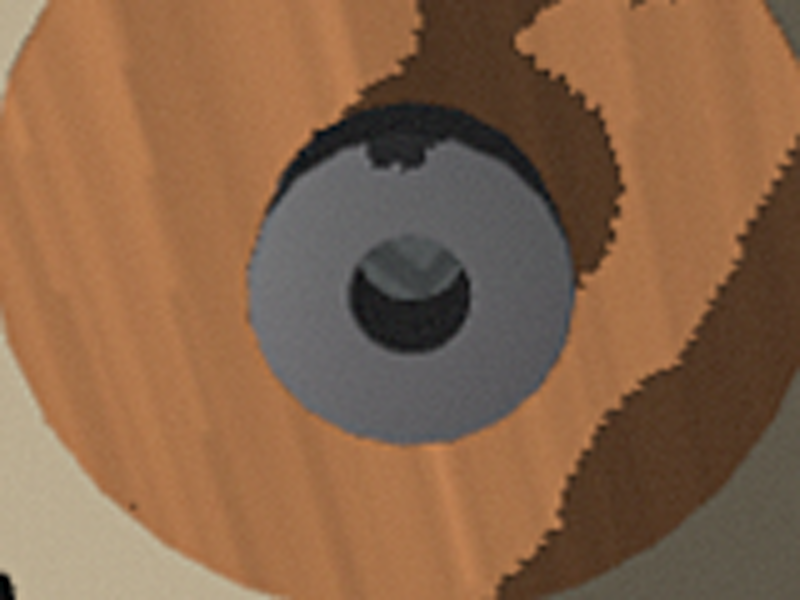

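The three discs are aligned: one clean hole at crop (410,294), with the bush seen at its bottom. Now I measure how far the pile's axis is from the base's.

Run:
```python
from h import *
s=np.load('s5.npy',allow_pickle=True).item();c=cam('wrist',s)
f=lambda u,v:(149+v/5-.4,195+u/5-.4)
for u,v in((409.5,294),): print(ray(c,f(u,v),54))
P=np.array([ray(c,f(*p),54) for p in((248,285),(574,285),(411,444),(290,397),(530,397),(275,215),(550,215))]);print(circ(P),circ(P,28))
H=np.array([ray(c,f(*p),54) for p in((348,294),(471,294),(410,354),(410,234))]);print(circ(H))
# silhouette of pile sides (lower rim, top of image) unused
im=cv2.imread('pics/w5f.png'); r=ray(c,f(410,300),24);print(r)
```

```text
[ 546.01593383 -197.37216398   54.        ]
(array([ 545.12, -197.37,   27.34]), 0.3) (array([ 545.54, -197.43,   28.  ]), 0.39)
(array([ 545.87, -197.32,   10.56]), 0.17)
[ 535.13723272 -193.15550005   24.        ]
```

Run:
```python
from h import *
go([545.1,-196.6,34],-18.7)
```

```text
pos [ 541.2 -200.7  152.1] xang -18.85 q7 -1.06 shift [ 0.0137 -0.0256  0.5905] turn -0.0017
```

>>> {"fn": "jog_arm", "kwargs": {"rows": [[85,[0.014,-0.026,0.3],0],[85,[0.014,-0.026,0.59],0],[85,[0.014,-0.026,0.59],0],[85,[0.014,-0.026,0.59],0],[70,[0.014,-0.026,0.59],0],[62,[0.014,-0.026,0.59],0],[58,[0.014,-0.026,0.59],0],[54,[0.014,-0.026,0.59],0],[54,[0.014,-0.026,0.59],0],[54,[0.014,-0.034,0.59],0],[54,[0.014,-0.042,0.59],0],[54,[0.014,-0.042,0.59],0]]}}

```text
time_s: 11.85
ee_pos: [547.2, -197.2, 36.8]
ee_rot: [3.095, -0.516, 0.003]
wrist_force: [-2.5, -4.8, 5.9]
finger_gap: 0.643
grip_force: 20.7
```

Run:
```python
from h import *
s=get_state();print(s['wrist_force'],s['finger_gap']*85.4)
go([544.6,-195.8,34],-18.7,s)
```

```text
[-2.51624333 -4.84968392  5.94064638] 54.884791716191366
pos [ 547.2 -197.2   36.8] xang -18.94 q7 -0.97 shift [-0.0144 -0.0024  0.0138] turn -0.0027
```

>>> {"fn": "jog_arm", "kwargs": {"rows": [[54,[-0.01,-0.003,0],0],[54,[-0.02,-0.003,0],0],[54,[-0.02,-0.003,0],0],[54,[-0.02,-0.003,0],0]]}}

```text
time_s: 12.35
ee_pos: [545.6, -193.9, 36.8]
ee_rot: [3.097, -0.515, 0.007]
wrist_force: [1.7, -5.7, 5.4]
finger_gap: 0.649
grip_force: 20.8
```

Run:
```python
from h import *
s=get_state();print(s['wrist_force'],s['finger_gap']*85.4)
go([544.6,-195.8,34],-18.7,s)
```

```text
[ 1.70514455 -5.70919052  5.39143492] 55.38859234719514
pos [ 545.6 -193.9   36.8] xang -18.87 q7 -0.97 shift [-0.0019  0.0105  0.0139] turn -0.0019
```

>>> {"fn": "jog_arm", "kwargs": {"rows": [[58,[0,0.02,0],0],[58,[0,0.02,0],0],[58,[0,0.02,0],0],[58,[0,0.02,0],0]]}}

```text
time_s: 12.85
ee_pos: [542.5, -194.4, 35.2]
ee_rot: [-3.097, 0.512, 0.002]
wrist_force: [1.2, 3.8, 0.7]
finger_gap: 0.679
grip_force: 1.9
```

Run:
```python
from h import *
s=get_state();print(s['wrist_force'],s['finger_gap']*85.4)
go([544.6,-195.8,34],-18.7,s)
```

```text
[1.22119726 3.84592493 0.68362731] 57.95423920261824
pos [ 542.5 -194.4   35.2] xang -18.79 q7 -0.96 shift [0.0121 0.0035 0.0058] turn -0.001
```

>>> {"fn": "jog_arm", "kwargs": {"rows": [[58,[0,0.01,0],0],[58,[0,0.012,0],0],[58,[0,0.012,0],0],[58,[0,0.012,0],0]]}}

```text
time_s: 13.35
ee_pos: [541.4, -198.7, 35.6]
ee_rot: [3.099, -0.515, -0.001]
wrist_force: [-0.3, 2.4, -0.1]
finger_gap: 0.677
grip_force: 0.8
```

Run:
```python
from h import *
s=get_state();print(s['wrist_force'],s['finger_gap']*85.4)
go([544.6,-195.8,34],-18.7,s)
```

```text
[-0.25996626  2.42280338 -0.05236746] 57.7887198491122
pos [ 541.4 -198.7   35.6] xang -18.86 q7 -0.96 shift [ 0.0104 -0.0188  0.0078] turn -0.0018
```

>>> {"fn": "jog_arm", "kwargs": {"rows": [[58,[0.01,-0.01,0],0],[58,[0.01,-0.016,0],0],[58,[0.01,-0.022,0],0],[58,[0.01,-0.026,0],0],[58,[0.01,-0.03,0],0],[58,[0.01,-0.03,0],0]]}}

```text
time_s: 14.1
ee_pos: [545.6, -194.1, 36.0]
ee_rot: [3.098, -0.515, 0.001]
wrist_force: [-1.4, -4.5, 1.9]
finger_gap: 0.684
grip_force: 2.2
```

Run:
```python
from h import *
s=get_state();print(s['wrist_force'],s['finger_gap']*85.4)
go([544.6,-195.8,34],-18.7,s)
```

```text
[-1.42002428 -4.47813861  1.87075712] 58.39086245690925
pos [ 545.6 -194.1   36. ] xang -18.87 q7 -0.97 shift [-0.0021  0.0098  0.0099] turn -0.0018
```

>>> {"fn": "jog_arm", "kwargs": {"rows": [[58,[0,0.012,0],0],[85,[0,0.012,0],0],[85,[0,0.012,0],0],[85,[0,0.012,-0.3],0],[85,[0,0.012,-0.6],0],[85,[0,0.012,-0.6],0],[85,[0,0.012,-0.6],0],[85,[0,0.012,-0.6],0]]}}

```text
time_s: 15.1
ee_pos: [544.1, -194.6, 154.1]
ee_rot: [-3.098, 0.514, 0.005]
wrist_force: [-0.2, -0.0, -0.6]
finger_gap: 0.995
grip_force: 0.0
```

```bash
cat >> h.py <<'E'
def look(tag):
    s=get_state();c=cam('wrist',s);im=get_image('wrist');cv2.imwrite(f'pics/{tag}f.png',im);np.save(tag+'.npy',s,allow_pickle=True)
    b=base_fit(im,c,0)[1][0];print('base',b)
    r,q=proj(c,[*b[:2],54]);r,q=int(r),int(q)
    g=cv2.GaussianBlur(im,(0,0),.7).max(2)[r-45:r+45,q-45:q+45]
    g=cv2.resize(g,None,fx=4,fy=4,interpolation=cv2.INTER_CUBIC)
    hsv=im[r-45:r+45,q-45:q+45].astype(int); big=cv2.resize(im[r-45:r+45,q-45:q+45],None,fx=4,fy=4,interpolation=cv2.INTER_CUBIC).astype(int)
    m=((big[...,2]-big[...,0]<25)&(big.max(2)>55)).astype(np.uint8)
    n,L,st,ce=cv2.connectedComponentsWithStats(m)
    i=1+np.argmin([np.hypot(*(ce[k]-180))+(1e6 if st[k,4]<2000 else 0) for k in range(1,n)])
    cs,h=cv2.findContours((L==i).astype(np.uint8),cv2.RETR_CCOMP,1)
    W=lambda P:np.array([ray(c,(r-45+(v+.5)/4-.5,q-45+(u+.5)/4-.5),54) for u,v in P[:,0]])
    o=max(cs,key=cv2.contourArea); P=W(o); P=P
    print('pile',circ(P),circ(P,28),'off',np.round(circ(P,28)[0][:2]-b[:2],2))
    cv2.imwrite(f'pics/{tag}.png',cv2.resize(im[r-60:r+60,q-80:q+80],(800,600),interpolation=cv2.INTER_CUBIC))
    return s,c,im,b
E
python3 - <<'E'
from h import *
look('w6')
E
```

```text
base [ 544.4  -196.02   80.  ]
pile (array([ 543.99, -194.49,   27.37]), 0.19) (array([ 543.96, -194.49,   28.  ]), 0.2) off [-0.44  1.53]
```

View pics/w6.png

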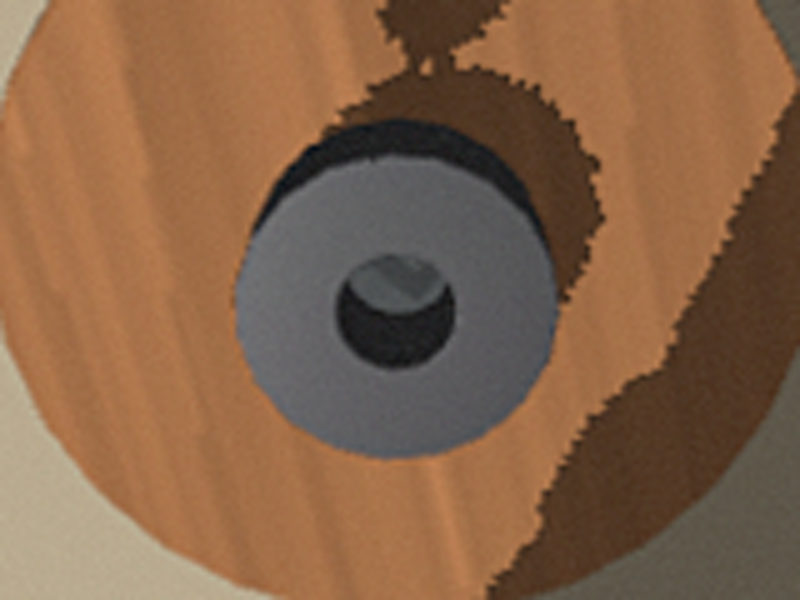

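The pile is aligned, with its hole at crop (396,311). It is about 1.6 mm from the base axis, within the 3.5 mm limit. Now the post.

>>> {"fn": "jog_arm", "kwargs": {"rows": [[85,[0,0,-0.3],-0.12],[85,[-0.25,-0.9,-0.35],-0.8],[85,[-0.25,-0.9,-0.35],-0.8],[85,[-0.25,-0.9,-0.35],-0.8],[85,[-0.25,-0.9,-0.35],-0.8],[85,[-0.25,-0.9,-0.35],-0.8],[85,[-0.25,-0.9,-0.35],-0.8]]}}

```text
time_s: 16.02
ee_pos: [555.1, -8.7, 224.7]
ee_rot: [-2.805, -1.413, 0.003]
wrist_force: [1.1, 0.6, -0.1]
finger_gap: 0.995
grip_force: 0.0
```

Run:
```python
from h import *
go([566,174,225],107)
```

```text
pos [555.1  -8.7 224.7] xang 53.45 q7 -0.4 shift [ 0.7663 -0.5    -0.0017] turn -0.5949
```

>>> {"fn": "jog_arm", "kwargs": {"rows": [[85,[0.766,-0.5,0],-0.595],[85,[0.766,-0.5,0],-0.595],[85,[0.766,-0.5,0],-0.595],[85,[0.766,-0.5,0],-0.595],[85,[0.766,-0.5,0],-0.595],[85,[0.766,-0.5,0],-0.595],[85,[0.766,-0.5,0],-0.595]]}}

```text
time_s: 16.9
ee_pos: [567.3, 173.1, 225.1]
ee_rot: [-1.879, -2.517, 0.001]
wrist_force: [0.1, 1.2, -0.5]
finger_gap: 1.001
grip_force: 0.0
```

Run:
```python
from h import *
s=get_state();c=cam('wrist',s);im=get_image('wrist');go([566,174,91],107,s)
cv2.imwrite('pics/w7.png',cv2.resize(im[80:380,80:480],(800,600),interpolation=cv2.INTER_CUBIC));np.save('s7.npy',s,allow_pickle=True)
for k,z in dict(post_grip=102,block_hole=52).items():
    for r in tip_of(k,'wrist')[:2]: print(k,np.round(r['conf'],2),np.round(r['at'],1),np.round(ray(c,r['at'],z),1))
print(look_for('post_grip','wrist')[:1])
```

```text
pos [567.3 173.1 225.1] xang 106.52 q7 0.14 shift [ 0.0061 -0.0043  0.6705] turn -0.0053
post_grip 0.89 [199.8 277.9] [564.8 173.1 102. ]
[{'box': [257.2, 166.9, 297.3, 226.5], 'conf': 0.89}]
```

View pics/w7.png

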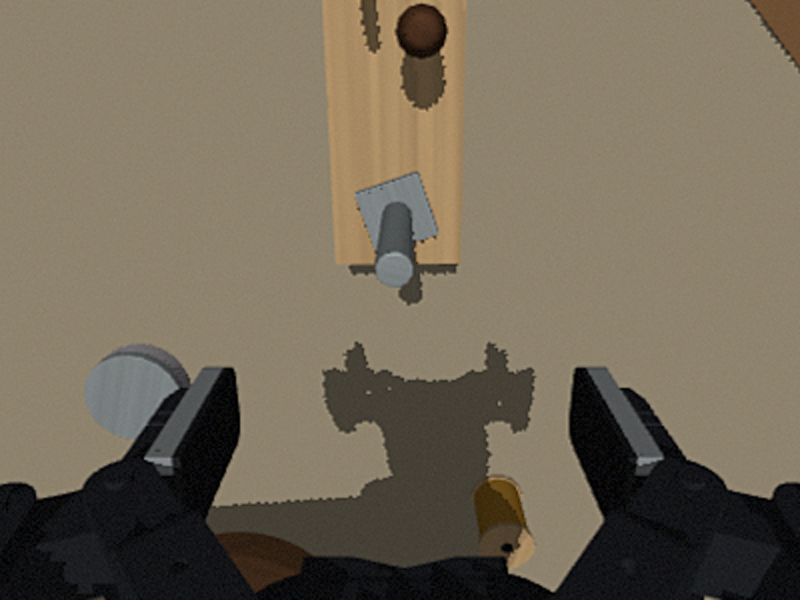

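The post's top is at crop (394,269). Its flange centre is about (398,213), clear of the awl at (421,30).

Run:
```python
from h import *
s=np.load('s7.npy',allow_pickle=True).item();c=cam('wrist',s)
f=lambda u,v:(80+v/2-.25,80+u/2-.25)
print(ray(c,f(394,269),143),ray(c,f(398,213),58))
q=[ray(c,f(*p),58) for p in((357,193),(419,172),(438,233))];e=q[1]-q[0];print(np.degrees(np.arctan2(e[1],e[0])),np.linalg.norm(e),np.linalg.norm(q[2]-q[1]))
go([565.5,173.2,91],107)
```

```text
[564.15921005 173.94595568 143.        ] [564.70334832 174.42376974  58.        ]
35.51557293656905 34.51310347969768 34.86883120637732
pos [567.5 173.4 225.6] xang 106.64 q7 0.14 shift [ 0.002  -0.0098  0.6728] turn -0.004
```

>>> {"fn": "jog_arm", "kwargs": {"rows": [[70,[0.006,-0.013,0.2],0],[60,[0.006,-0.013,0.4],0],[50,[0.006,-0.013,0.6],0],[40,[0.006,-0.013,0.67],0],[40,[0.006,-0.013,0.67],0],[40,[0.006,-0.013,0.67],0]], "grip_force": 40}}

```text
time_s: 17.85
ee_pos: [566.2, 174.2, 93.4]
ee_rot: [1.874, 2.519, 0.004]
wrist_force: [0.5, -0.2, -0.1]
finger_gap: 0.47
grip_force: 0.0
```

>>> {"fn": "jog_arm", "kwargs": {"rows": [[22,[0,0,0],0],[16,[0,0,0],0],[10,[0,0,0],0],[10,[0,0,0],0],[10,[0,0,0],0]]}}

```text
time_s: 18.48
ee_pos: [565.0, 174.0, 92.6]
ee_rot: [-1.875, -2.52, -0.001]
wrist_force: [-2.0, -0.5, 6.1]
finger_gap: 0.177
grip_force: 38.9
```

Run:
```python
from h import *
s=get_state();print(s['wrist_force'],s['wrist_torque'],s['finger_gap']*85.4,s['grip_force'])
go([565,174,91],107,s)
```

```text
[-2.03169284 -0.53800746  6.07579099] [-0.14833107  0.50140491 -0.00355319] 15.148665963384477 38.949599862098694
pos [565.  174.   92.6] xang 106.7 q7 0.23 shift [0.     0.0002 0.0081] turn -0.0033
```

>>> {"fn": "jog_arm", "kwargs": {"rows": [[10,[0,0,-0.08],0],[10,[0,0,-0.2],0],[10,[0,0,-0.35],0],[10,[0,0,-0.47],0],[10,[-0.1,-0.04,-0.5],0],[10,[-0.3,-0.11,-0.5],0],[10,[-0.5,-0.18,-0.5],0],[10,[-0.7,-0.25,-0.5],0],[10,[-0.85,-0.32,-0.5],0],[10,[-0.85,-0.32,-0.5],0]]}}

```text
time_s: 19.73
ee_pos: [550.3, -13.3, 191.2]
ee_rot: [-1.886, -2.513, 0.004]
wrist_force: [-0.1, 0.7, -2.4]
finger_gap: 0.168
grip_force: 39.4
```

Run:
```python
from h import *
s=get_state();print(s['wrist_force'],s['finger_gap']*85.4)
go([544.5,-195.8,195],107,s)
```

```text
[-0.12322899  0.74528744 -2.38475501] 14.344315128459845
pos [550.3 -13.3 191.2] xang 106.23 q7 0.46 shift [-0.8681 -0.2828 -0.0169] turn -0.0086
```

>>> {"fn": "jog_arm", "kwargs": {"rows": [[10,[-0.2,-0.065,0],0],[10,[-0.4,-0.13,0],0],[10,[-0.6,-0.2,0],0],[10,[-0.77,-0.25,0],0],[10,[-0.868,-0.283,0],0],[10,[-0.868,-0.283,0],0],[10,[-0.868,-0.283,0],0],[10,[-0.868,-0.283,0],0]]}}

```text
time_s: 20.72
ee_pos: [548.3, -188.0, 191.4]
ee_rot: [-1.871, -2.522, -0.001]
wrist_force: [0.2, 0.8, -2.8]
finger_gap: 0.178
grip_force: 39.3
```

Run:
```python
from h import *
s=get_state();c=cam('wrist',s);im=get_image('wrist');go([544.5,-195.8,195],107,s)
cv2.imwrite('pics/w8.png',cv2.resize(im[60:360,80:480],(800,600),interpolation=cv2.INTER_CUBIC));np.save('s8.npy',s,allow_pickle=True)
p=s['ee_pos']
for k,dz in dict(post_grip=9.4,post_tip=-88.6).items():
    for r in tip_of(k,'wrist')[:2]: print(k,np.round(r['conf'],2),np.round(r['at'],1),np.round(ray(c,r['at'],p[2]+dz),1),np.round(proj(c,p+[0,0,dz]),1))
a=base_fit(im,c,0);print(a)
```

```text
pos [ 548.3 -188.   191.4] xang 106.85 q7 0.83 shift [-0.0317 -0.0293 -0.0183] turn -0.0016
post_grip 0.92 [281.4 281.2] [ 549.2 -187.7  200.8] [281.4 279.2]
post_tip 0.7 [213.6 285.5] [ 552.4 -186.8  102.8] [213.5 280.2]
((array([ 544.  , -194.11,   77.33]), 20.26), (array([ 544.84, -195.91,   80.  ]), 20.29), array([  202,   117,   147,   139, 11769], dtype=int32))
```

View pics/w8.png

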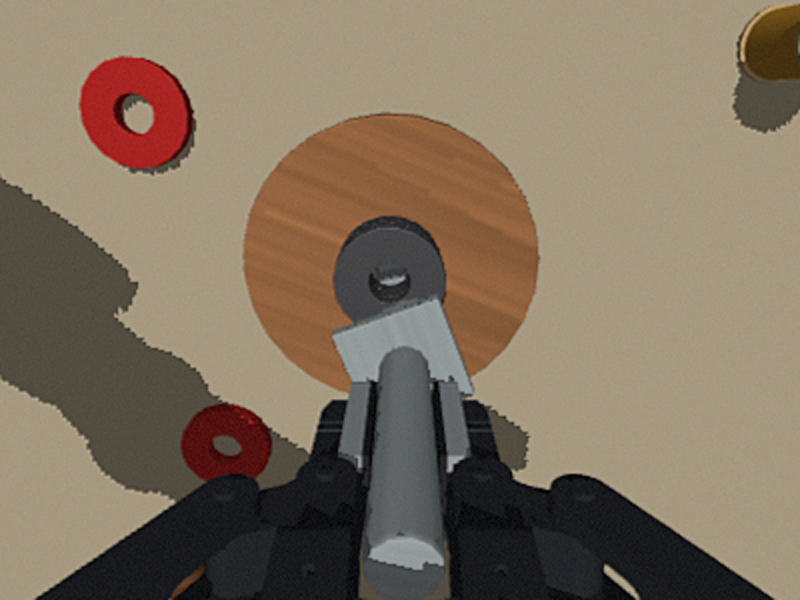

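The post hangs upright in the jaws, with its flange centre at crop (402,363). The pile's hole lies ahead at (390,281). I move over the centre and lower to just above the pile.

Run:
```python
from h import *
go([543.9,-195.9,152],107)
```

```text
pos [ 548.2 -188.8  191.6] xang 106.8 q7 0.83 shift [-0.0278 -0.0309  0.1979] turn -0.0022
```

>>> {"fn": "jog_arm", "kwargs": {"rows": [[10,[-0.028,-0.031,0.05],0],[10,[-0.028,-0.031,0.12],0],[10,[-0.028,-0.031,0.19],0],[10,[-0.028,-0.031,0.198],0],[10,[-0.028,-0.031,0.198],0],[10,[-0.028,-0.031,0.198],0]]}}

```text
time_s: 21.62
ee_pos: [544.1, -197.2, 152.5]
ee_rot: [1.874, 2.52, 0.001]
wrist_force: [-0.6, 0.7, -2.0]
finger_gap: 0.174
grip_force: 39.3
```

Run:
```python
from h import *
go([543.9,-195.9,124],107)
```

```text
pos [ 544.1 -197.2  152.5] xang 106.71 q7 0.87 shift [0.0064 0.0005 0.1427] turn -0.0032
```

>>> {"fn": "jog_arm", "kwargs": {"rows": [[10,[0.006,0,0],0],[10,[0.006,0,0.03],0],[10,[0.006,0,0.06],0],[10,[0.006,0,0.09],0],[10,[0.006,0,0.12],0],[10,[0.006,0,0.14],0],[10,[0.006,0,0.14],0]]}}

```text
time_s: 22.5
ee_pos: [543.1, -195.8, 123.7]
ee_rot: [-1.875, -2.52, 0.0]
wrist_force: [-0.5, 0.4, -2.0]
finger_gap: 0.173
grip_force: 39.3
```

Run:
```python
from h import *
s=get_state();print(s['wrist_force'],s['wrist_torque'])
go([543.9,-195.9,113],107,s)
```

```text
[-0.52060432  0.39051631 -2.02023698] [ 0.01069804 -0.02998011  0.01118805]
pos [ 543.1 -195.8  123.7] xang 106.7 q7 0.89 shift [-0.0018  0.0037  0.0534] turn -0.0033
```

>>> {"fn": "jog_arm", "kwargs": {"rows": [[10,[0,0.003,0.02],0],[10,[0,0.003,0.04],0],[10,[0,0.003,0.06],0],[10,[0,0.003,0.075],0],[10,[0,0.003,0.085],0],[10,[0,0.003,0.085],0]]}}

```text
time_s: 23.25
ee_pos: [543.8, -195.7, 106.9]
ee_rot: [-1.875, -2.52, -0.0]
wrist_force: [0.0, 0.2, -2.4]
finger_gap: 0.174
grip_force: 39.3
```

Run:
```python
from h import *
s=get_state();print(s['wrist_force'],s['wrist_torque'])
go([543.9,-195.9,105],107,s)
```

```text
[ 0.03395269  0.18835237 -2.43524007] [-0.04861156  0.00250742  0.0398879 ]
pos [ 543.8 -195.7  106.9] xang 106.7 q7 0.91 shift [-0.0011 -0.0001  0.0097] turn -0.0033
```

>>> {"fn": "jog_arm", "kwargs": {"rows": [[10,[0,0,0.01],0],[10,[0,0,0.02],0],[10,[0,0,0.03],0],[10,[0,0,0.03],0]]}}

```text
time_s: 23.75
ee_pos: [543.8, -195.6, 100.9]
ee_rot: [-1.875, -2.52, 0.0]
wrist_force: [-0.5, 0.1, -2.9]
finger_gap: 0.175
grip_force: 39.3
```

>>> {"fn": "jog_arm", "kwargs": {"rows": [[10,[0,0,0.01],0],[10,[0,0,0.02],0],[10,[0,0,0.03],0],[10,[0,0,0.03],0]]}}

```text
time_s: 24.25
ee_pos: [543.9, -195.7, 94.9]
ee_rot: [-1.875, -2.52, 0.0]
wrist_force: [-0.2, -0.2, -2.0]
finger_gap: 0.172
grip_force: 39.3
```

>>> {"fn": "jog_arm", "kwargs": {"rows": [[10,[0,0,0.01],0],[10,[0,0,0.015],0],[10,[0,0,0.015],0],[10,[0,0,0.015],0]]}}

```text
time_s: 24.75
ee_pos: [544.2, -195.9, 94.5]
ee_rot: [-1.875, -2.52, -0.003]
wrist_force: [-4.8, 2.6, 14.5]
finger_gap: 0.173
grip_force: 41.1
```

Run:
```python
from h import *
s=get_state();print(s['wrist_force'],s['wrist_torque'],s['finger_gap']*85.4);c=cam('wrist',s)
im=get_image('wrist');cv2.imwrite('pics/w9.png',cv2.resize(im[120:420,80:480],(800,600),interpolation=cv2.INTER_CUBIC))
```

```text
[-4.78524007  2.6456731  14.4962119 ] [0.59449537 1.17033833 0.02014079] 14.735382617167808
```

View pics/w9.png

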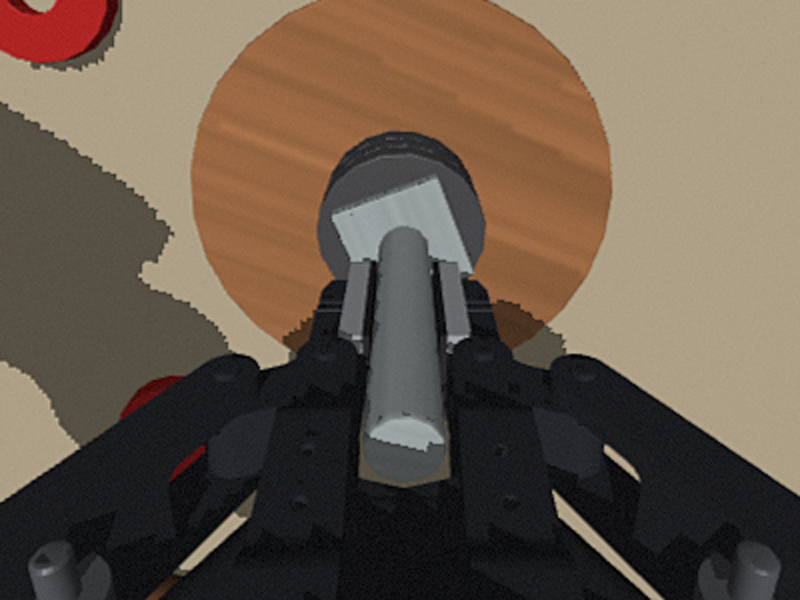

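Contact came at TCP 94.5, which is the predicted home height of 94.6. The flange lies on the top weight at crop (402,225), so the tongue happened to be aligned and dropped straight in. I unload, release and withdraw.

>>> {"fn": "jog_arm", "kwargs": {"rows": [[10,[0,0,-0.01],0],[10,[0,0,-0.013],0],[20,[0,0,-0.013],0],[30,[0,0,-0.013],0],[45,[0,0,-0.013],0],[45,[0,0,-0.013],0],[45,[0,0,-0.1],0],[45,[0,0,-0.3],0],[45,[0,0,-0.55],0],[45,[0,0,-0.55],0],[45,[0,0,-0.55],0],[45,[0,0,-0.55],0]], "grip_force": 20}}

```text
time_s: 26.3
ee_pos: [543.2, -195.2, 201.1]
ee_rot: [-1.874, -2.519, 0.001]
wrist_force: [0.5, 0.4, 0.3]
finger_gap: 0.528
grip_force: 0.0
```

Run:
```python
from h import *
s=get_state();print(np.round(s['ee_pos'],1),s['wrist_force']);c=cam('wrist',s)
im=get_image('wrist');cv2.imwrite('pics/w10.png',cv2.resize(im[120:420,80:480],(800,600),interpolation=cv2.INTER_CUBIC))
b=base_fit(im,c,0)[1];print(b)
for k,z in dict(post_grip=104,weight2_mid=49).items():
    for r in tip_of(k,'wrist')[:2]: print(k,round(r['conf'],2),np.round(r['at'],1),np.round(ray(c,r['at'],z),1))
```

```text
[ 543.2 -195.2  201.1] [0.46764797 0.39997687 0.25278077]
(array([ 544.48, -195.72,   80.  ]), 0.41)
post_grip 0.56 [212.1 284.3] [ 546.8 -196.   104. ]
weight2_mid 0.73 [191.3 283. ] [ 545.1 -193.8   49. ]
```

View pics/w10.png

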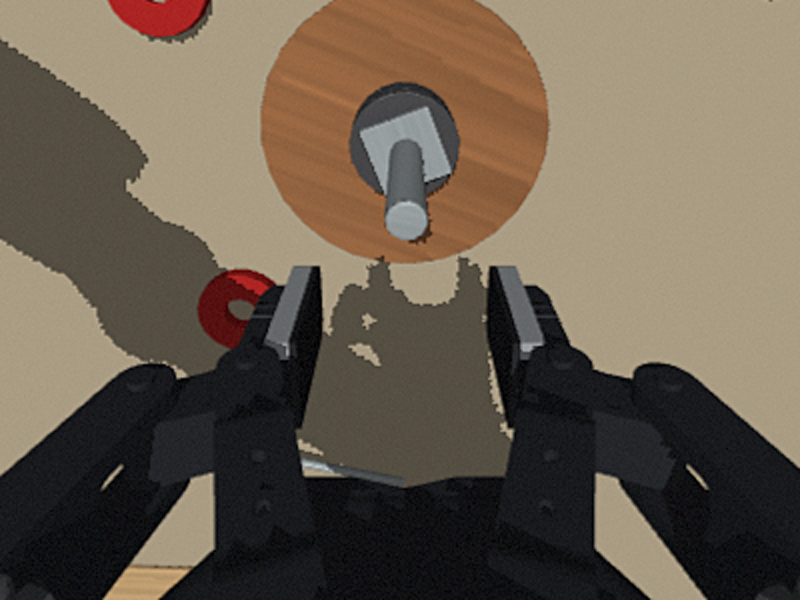

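Run:
```python
from h import *
s=get_state();c=cam('wrist',s)
f=lambda u,v:(120+v/2-.25,80+u/2-.25)
print(ray(c,f(406,221),145),ray(c,f(406,155),60))
P=np.array([ray(c,f(*p),54) for p in((350,148),(460,142),(370,103),(440,103),(405,91),(358,170))]);print(circ(P,28))
```

```text
[ 545.41043544 -195.66218216  145.        ] [ 545.94965405 -197.00630743   60.        ]
(array([ 544.85, -194.37,   28.  ]), 0.27)
```

The picture shows the released post standing upright on the squared pile, with its top at crop (406,221) and its flange at (406,155). The top weight is about 1.4 mm from the base centre, the grip about 1.3 mm, and the tilt is about 0.02 rad. Handing in.

```bash
python3 -c "
from cell import robot;print(robot.close_job())"
```

```text
the job is handed in; nothing more can be done
None
```

The job is handed in, though no verdict came back: the post stands in the socket through all three squared-up weights, with its flange down on the top one and the jaws clear (about 26 s of the 72 s used), and the spool, tin and screwdriver were not touched.

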